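Stack carving blanks to dry, with spacer sticks and a weight

TASK

Stack the carving blanks for drying on the stand with the two blue bearers: first the dark blank, lying flat, centred across the bearers; then the two spacer sticks crosswise on it, one directly above each bearer; then the pale blank squarely above the dark one; and last the steel weight, upright, in the middle on top. Do not knock over the mallet or the glue bottle, and leave everything released and still.

Things in the scene. Friction and masses are not known exactly. Their poses are not given: they have to be found in the camera images.
- stand_top (a point): Fixed drying stand: plywood base plate 190 x 110 x 10 mm with two blue bearers on it, each 18 mm wide, 100 mm long, 15 mm high. This point is the centre of the stand at the level of the bearers' tops (25 mm above the bench). Its x axis runs along the long side of the base; the bearers lie along its y axis, their centre lines at x = +55 and -55 mm. z is up.
- dark_blank_mid (a point): Loose dark brown wooden blank with yellow-painted ends, 180 x 56 x 22 mm, about 0.13 kg; its centre (11 mm above its underside). x axis along its 180 mm length, y across its 56 mm width, z up. At the start it lies flat on the bench.
- pale_blank_mid (a point): Loose pale wooden blank with white-painted ends, 180 x 56 x 22 mm, about 0.13 kg; its centre (11 mm above its underside). x axis along its 180 mm length, y across its 56 mm width, z up. At the start it lies flat on the bench.
- red_stick_mid (a point): Loose pale wooden spacer stick with red ends, 100 x 18 x 18 mm, about 30 g; its centre (9 mm above its underside). x axis along its length, z up. At the start it lies on the bench. The two sticks are interchangeable: either may go over either bearer.
- green_stick_mid (a point): Loose pale wooden spacer stick with green ends, 100 x 18 x 18 mm, about 30 g; its centre (9 mm above its underside). x axis along its length, z up. At the start it lies on the bench.
- weight_mid (a point): Loose steel weight, an upright cylinder 50 mm in diameter and 45 mm high with a black band round its middle, about 0.6 kg; its centre (22.5 mm above its underside). z up along the cylinder. At the start it stands on the bench.
- mallet: Loose round wooden carver's mallet standing head down, 84 mm in diameter, 264 mm high, with an orange end to its handle; origin at the centre of its underside, z up. Not to be knocked over.
- glue: Loose yellow glue bottle with a red cap, 60 mm in diameter, 160 mm high, standing; origin at the centre of its underside, z up. Not to be knocked over.
Not all that is in view belongs to the job. Leave any pink or turquoise look-alike of the part that bears dark_blank_mid alone. Leave any yellow look-alike of the part that bears red_stick_mid alone.

How it is judged:
By the outcome, as a careful person would: the job done as asked, in the order asked, and still so for the second after the job is handed in, with the robot touching nothing.
It also fails if it takes over 128 s, if anything falls off the work surface, if the arm or the gripper's body presses on something with over 40 N, if the wrist force passes 120 N, or if a joint passes its speed limit or range.

ROBOT

A 6-joint arm with a two-finger parallel gripper is mounted at the origin on the work surface. World frame = base frame: x ahead of the robot, y to its left, z up, the work surface at z = 0. Lengths are in mm, angles in rad, forces in N, time in s.
With the tool pointing down it reaches from about 225 to 875 mm from the base axis. Payload 3.4 kg.
Tool frame: the origin (TCP) lies at the very end of the fingers, on their centre line; the grasp point (between the pads) lies 19 mm behind it; z points along the fingers, x is the direction in which the jaws open and shut, and the axes are right-handed (so a half turn about z gives the same grasp; the last joint's range is limited). The gripper opens to 85 mm and grips with 20 to 120 N. Pads are 22 mm wide; open, the fingers measure 114 mm over their backs; the gripper's body (76 mm by 85 mm) begins 54 mm behind the grasp point. The pads swing forward as they close: fully open they stand 13 mm farther back than shut.
Start: joints at [0.999, 0.276, 1.505, -0, 1.361, -0.121], TCP at [250.54, 517.583, 231.328] pointing down, gripper open.
Joint ranges: [-2.89, 2.89], [-0.75, 2.08], [0.22, 2.7], [-1.18, 4.32], [0.11, 2.71], [-2.7, 2.7]. Speed limits (rad/s): [2.57, 2.57, 3.14, 3.14, 3.14, 3.14].

INTERFACE

Orientations are given as a rotation vector (axis times angle).
In Python, from cell import move_pose, move_l, movej, move_gripper, hold, inverse_kinematics, get_state, capture, PlanningError, job_done gives the robot as it stands. Calls block until the motion is done:
- move_pose(position, orientation): joint-space move of the TCP to a pose.
- move_l(position, ori=None, speed=150, guard=None): straight line of the TCP; ori=None keeps the orientation; speed is the mean speed in mm/s. With guard (N) it stops when the force on the tool has changed by that much, and returns True; else False.
- movej(angles): joint-space move.
- move_gripper(opening, force=None): finger opening in mm; force is the grip in N (None keeps the last); returns when the fingers have stopped.
- hold(seconds).
- inverse_kinematics(position, orientation): joint angles nearest the present ones, or None.
- get_state(): the state.
- capture(name): name is "scene" or "top" or "wrist"; returns a dict with "image" (480x640x3 uint8, red, green, blue), "K" (3x3 intrinsics, pixels), "R" (3x3) and "t" (3): a world point X has camera coordinates R X + t. Camera axes: x right, y down, z forward; pixel columns grow to the right and rows downward; lengths in mm; the calibration is good to about 2 mm. A picture is of the moment at which its call begins. There is no depth.
A pose or a line that the arm cannot do raises PlanningError and nothing moves.
- job_done(): hands the job in, once; it reports no verdict.
The state is a dict: "clock": time; "qpos": joint angles; "joint_velocities": joint speeds; "joint_torque": joint torques, N m; "tcp_pos": TCP position; "tcp_rot": TCP orientation; "ft_force": force on the tool from outside, world axes, zero at the start; "ft_torque": the same for the moment, N m; "finger_gap": finger opening in mm.
Only numpy, scipy, OpenCV 4.12 (cv2) and the standard library are available. Lean on these libraries where they do the work, as an engineer would, in place of code of your own. Each camera call takes 0.05 s, during which the arm holds its last target.

## Working session

There is one attempt and no reset: what is moved stays moved. The work goes in short steps, each a Python script; the robot and the scene stay as the last script left them, time stands still between calls to the robot, and variables do not carry over. Pictures are saved under pics/ and viewed, and the job is handed in when it is done.

```bash
ls; mkdir -p pics
python3 - <<'E'
from cell import *
import cv2, numpy as np
for n in ["scene","top","wrist"]:
    c=capture(n); cv2.imwrite(f"pics/{n}0.png",c["image"][:,:,::-1]); print(n,c["K"].tolist(),np.round(c["R"],3).tolist(),np.round(c["t"],1).tolist())
s=get_state();print(s)
E
```

```text
pics
scene [[435.14645761763205, 0.0, 318.8867433782588], [0.0, 435.14645761763205, 238.17828182882886], [0.0, 0.0, 1.0]] [[0.047, 0.999, -0.014], [0.739, -0.045, -0.673], [-0.672, 0.021, -0.74]] [-40.0, -288.3, 1263.9]
top [[509.8200328301716, 0.0, 316.6397261531152], [0.0, 509.8200328301716, 239.52835751567508], [0.0, 0.0, 1.0]] [[0.029, -1.0, -0.01], [-0.985, -0.026, -0.173], [0.173, 0.015, -0.985]] [-0.1, 423.1, 1043.1]
wrist [[411.7893881070978, 0.0, 314.85904629354394], [0.0, 411.7893881070978, 238.32440564714557], [0.0, 0.0, 1.0]] [[0.436, 0.9, -0.002], [0.857, -0.415, 0.305], [0.274, -0.134, -0.952]] [-574.4, -38.2, 379.2]
{'clock': 0.15, 'qpos': array([ 9.99000778e-01,  2.76458662e-01,  1.50582711e+00, -8.48451366e-06,
        1.36068710e+00, -1.20972495e-01]), 'joint_velocities': array([ 3.92075636e-04, -1.34000996e-03, -4.62926973e-03,  1.23284044e-03,
        1.31994593e-03, -8.37733546e-05]), 'joint_torque': array([ 2.65067210e-03, -4.17141330e+01, -2.46032739e+01, -2.35848938e-04,
        7.70595332e-03, -1.97391671e-05]), 'tcp_pos': array([250.3166035 , 517.23105344, 230.63938785]), 'tcp_rot': array([ 2.66124732e+00,  1.66842152e+00, -1.95654573e-03]), 'ft_force': array([ 0.10434301, -0.36432374,  0.41946055]), 'ft_torque': array([ 0.00819254, -0.00150276,  0.0515104 ]), 'finger_gap': 85.47553519546518}
```

View pics/top0.png

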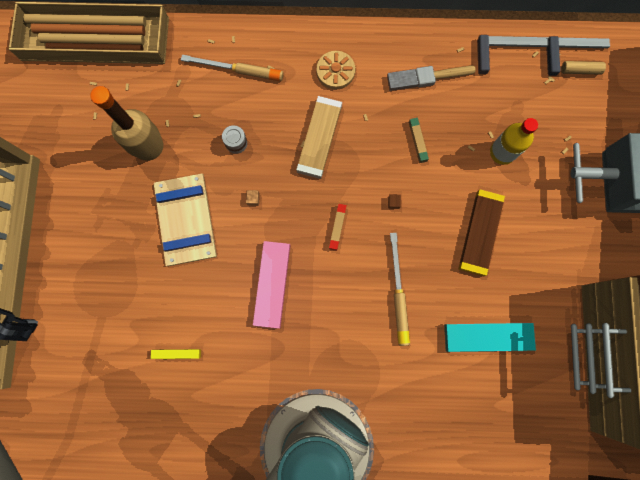

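View pics/scene0.png

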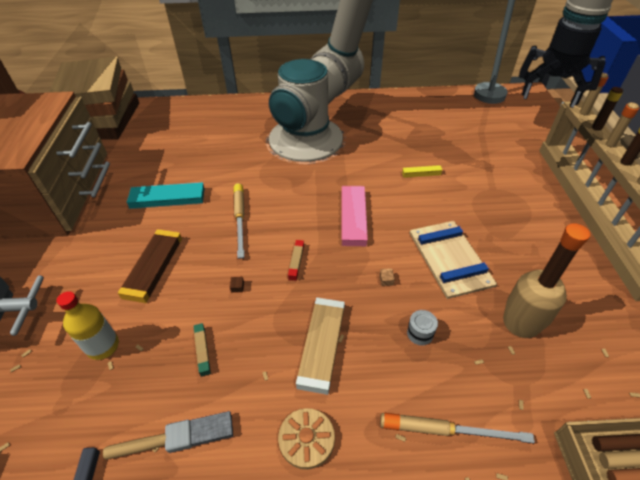

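View pics/wrist0.png

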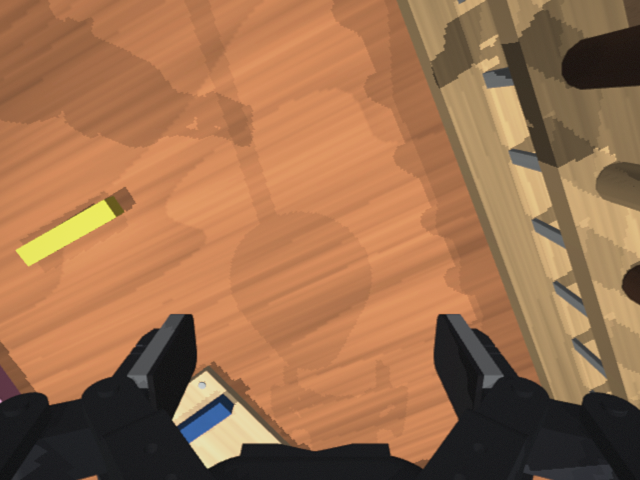

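Candidates (top view px):
- **Dark blank:** brown with yellow ends at (482,233). Look-alikes are pink (270,285) and turquoise (490,338), both to be left alone.
- **Pale blank:** white ends at (320,137).
- **Red stick:** (338,227). The yellow look-alike at (175,354) is to be left alone.
- **Green stick:** (418,140).
- **Weight:** (234,138), as opposed to the round wooden disc at (336,70).
- **Stand:** (185,220).

Next are close crops to check these choices.

```bash
cat > h.py <<'E'
import numpy as np, cv2
from scipy.spatial.transform import Rotation as Rot
def ray(c,uv,z):
    uv=np.atleast_2d(np.array(uv,float)); K,R,t=map(np.asarray,(c["K"],c["R"],c["t"]))
    C=-R.T@t; d=(np.linalg.inv(K)@np.c_[uv,np.ones(len(uv))].T).T@R
    return C+d*((z-C[2])/d[:,2])[:,None]
def proj(c,X):
    p=(np.asarray(c["R"])@np.atleast_2d(X).T).T+c["t"]; p=p@np.asarray(c["K"]).T; return p[:,:2]/p[:,2:]
def ori(yaw):  # tool down, tool x axis along world yaw
    x=np.array([np.cos(yaw),np.sin(yaw),0]); z=np.array([0,0,-1.]); y=np.cross(z,x)
    return Rot.from_matrix(np.c_[x,y,z]).as_rotvec()
E
python3 - <<'E'
from h import *; from cell import *
c=capture("top"); np.save("top0.npy",c,allow_pickle=True)
s=capture("scene"); np.save("scene0.npy",s,allow_pickle=True)
im=c["image"][:,:,::-1]
def crop(u,v,w=100,h=100): return cv2.resize(im[v-h//2:v+h//2,u-w//2:u+w//2],(400,300) if 0 else (266,266),interpolation=cv2.INTER_NEAREST)
r=[crop(482,233),crop(320,137),crop(338,227),crop(418,140),crop(234,138),crop(185,220)]
cv2.imwrite("pics/crops.png",np.vstack([np.hstack(r[:3]),np.hstack(r[3:])]))
for k in (c,s): print(-k["R"].T@k["t"])
w=capture("wrist"); print(-w["R"].T@w["t"])
E
```

```text
[ 236.3786538    -4.78691485 1100.54590571]
[1.06464765e+03 5.09997917e-01 7.40638696e+02]
[179.46484798 552.15086073 372.28592089]
```

View pics/crops.png

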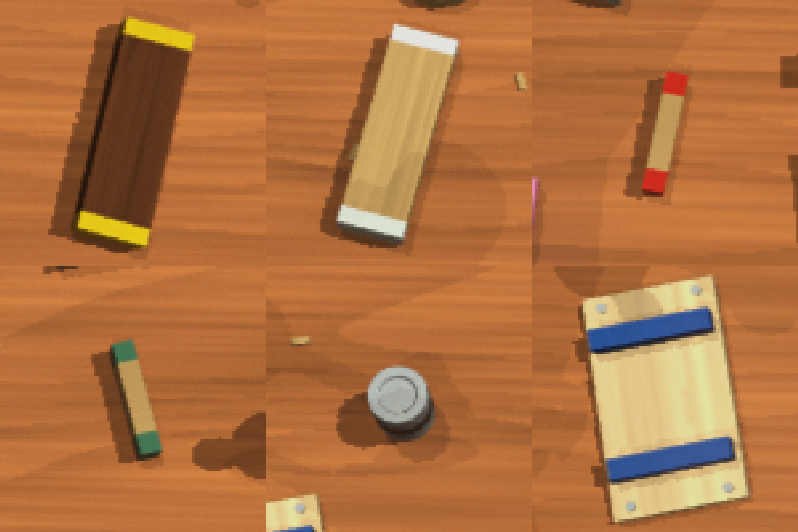

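The crops confirm the choices: brown with yellow ends, white ends, red tips, green tips, steel cylinder, and the blue bearers. Next I measure them by colour mask.

```bash
cat > meas.py <<'E'
from h import *
def blobs(mask,roi=None,amin=15):
    m=mask.astype(np.uint8)
    if roi is not None:
        u0,u1,v0,v1=roi; mm=np.zeros_like(m); mm[v0:v1,u0:u1]=m[v0:v1,u0:u1]; m=mm
    n,l,st,ce=cv2.connectedComponentsWithStats(m)
    return sorted([(st[i,4],ce[i],cv2.minAreaRect(np.argwhere(l==i)[:,::-1].astype(np.float32))) for i in range(1,n) if st[i,4]>=amin],key=lambda a:-a[0])
def masks(im):
    hsv=cv2.cvtColor(im,cv2.COLOR_RGB2HSV); h,s,v=[hsv[...,i].astype(int) for i in range(3)]
    return dict(yellow=(abs(h-26)<5)&(s>180)&(v>180), white=(s<40)&(v>195), red=((h<5)|(h>175))&(s>190)&(v>150),
      green=(h>55)&(h<85)&(s>100)&(v>50), blue=(h>105)&(h<120)&(s>150)&(v>100))
E
python3 - <<'E'
from meas import *
c=np.load("top0.npy",allow_pickle=True).item()
im=c["image"]; M=masks(im)
hsv=cv2.cvtColor(im,cv2.COLOR_RGB2HSV)
for (n,roi,z) in [("blue",(150,222,170,270),25),("yellow",(440,520,180,285),22),("white",(285,355,85,190),22),("red",(320,355,195,260),18),("green",(400,435,110,170),18)]:
    b=blobs(M[n],roi); P=[ray(c,q[1],z)[0] for q in b]
    print(n,[(q[0],np.round(q[1],1).tolist(),np.round(q[2][1],1)) for q in b]); 
    if len(b)>1:
        d=P[0]-P[1]; print("  mid",((P[0]+P[1])/2).round(1),"dist",np.linalg.norm(d).round(1),"yaw",np.arctan2(d[1],d[0]).round(3))
for p in [(202,184),(180,194),(490,200),(478,270),(320,170),(418,124),(418,128)]: print(p,hsv[p[1],p[0]])
E
```

```text
blue [(np.int32(320), [178.5, 193.2], array([ 7.1, 45.1])), (np.int32(315), [185.7, 242.0], array([ 6.9, 45.9]))]
  mid [465.8 304.4  25. ] dist 110.1 yaw 0.216
yellow [(np.int32(173), [474.0, 268.2], array([26.5,  6.4])), (np.int32(159), [491.2, 195.2], array([26. ,  6.1]))]
  mid [ 453.1 -344.1   22. ] dist 165.9 yaw 2.891
white [(np.int32(140), [309.2, 169.5], array([24.5,  5.6])), (np.int32(139), [328.8, 101.3], array([24.3,  5.6]))]
  mid [662.1  13.2  22. ] dist 165.6 yaw 2.902
red [(np.int32(63), [333.4, 244.4], array([8. , 7.6])), (np.int32(59), [341.3, 207.8], array([7.8, 7.3]))]
  mid [457.2 -32.1  18. ] dist 82.8 yaw 2.957
green [(np.int32(37), [423.6, 155.8], array([6.1, 6.1])), (np.int32(36), [414.1, 121.5], array([5.1, 6.8]))]
  mid [ 660.8 -209.2   18. ] dist 82.7 yaw -2.888
(202, 184) [ 19 105 228]
(180, 194) [109 176 154]
(490, 200) [ 11 178  89]
(478, 270) [ 25 228 229]
(320, 170) [ 38  18 222]
(418, 124) [ 58  74 121]
(418, 128) [ 19 136 188]
```

Run:
```python
from meas import *
c=np.load("top0.npy",allow_pickle=True).item(); s=np.load("scene0.npy",allow_pickle=True).item()
im=c["image"]; hsv=cv2.cvtColor(im,cv2.COLOR_RGB2HSV)
m=(hsv[...,1]<70)&(hsv[...,2]>95)
for b in blobs(m,(215,255,115,160)): print(b[0],b[1],b[2], ray(c,b[1],45).round(1))
hs=cv2.cvtColor(s["image"],cv2.COLOR_RGB2HSV); m=(hs[...,1]<70)&(hs[...,2]>110)
for b in blobs(m,(400,445,300,350)): print('s',b[0],b[1],b[2], ray(s,b[1],45).round(1))
# mallet: handle end orange in both views, z=264
for k,roi,z in ((c,(85,115,80,110),264),(s,(555,595,220,250),264)):
    h=cv2.cvtColor(k["image"],cv2.COLOR_RGB2HSV); mm=(h[...,0]<12)&(h[...,1]>200)&(h[...,2]>170)
    for b in blobs(mm,roi)[:2]: print('mallet',b[0],b[1],ray(k,b[1],255).round(0))
# cross-check in scene
M=masks(s["image"])
for n,z,mid in (("blue",25,0),("yellow",22,0),("white",22,0),("red",18,0),("green",18,0)):
    print(n,[(int(q[0]),ray(s,q[1],z)[0].round(1).tolist()) for q in blobs(M[n])[:5]])
```

```text
387 [232.96124031 135.94315245] ((233.0, 136.0), (20.0, 22.0), 90.0) [[646.2 200.8  45. ]]
s 522 [423.37356322 321.5862069 ] ((423.5, 321.5), (23.0, 27.0), 90.0) [[650.4 201.7  45. ]]
mallet 160 [579.54375 229.9375 ] [[630. 410. 255.]]
blue [(309, [-595.4, 1215.3, 25.0]), (266, [524.2, 315.4, 25.0]), (205, [416.9, 291.4, 25.0])]
yellow [(209, [603.3, -464.1, 22.0]), (172, [183.5, 299.7, 22.0]), (99, [535.8, -364.5, 22.0]), (54, [374.6, -322.1, 22.0]), (38, [225.4, -175.9, 22.0])]
white [(241, [744.8, -6.1, 22.0]), (147, [583.2, 32.4, 22.0]), (31, [73.6, -32.9, 22.0])]
red [(183, [539.9, -498.1, 18.0]), (49, [500.2, -39.4, 18.0]), (38, [418.1, -23.3, 18.0])]
green [(83, [704.9, -197.7, 18.0]), (40, [623.2, -218.4, 18.0])]
```

```bash
cat > act.py <<'E'
from meas import *
from cell import *
def pick(x,y,z,yaw,opening,force,up=200,pre=85):
    o=ori(yaw); move_gripper(pre)
    move_pose([x,y,up],o); move_l([x,y,z+30],speed=250); hit=move_l([x,y,z],speed=60,guard=15)
    move_gripper(opening,force); st=get_state(); print("pick hit",hit,"gap",st["finger_gap"].round(1),"tcp",st["tcp_pos"].round(1))
    move_l([x,y,up],speed=200); st=get_state(); print("lift gap",st["finger_gap"].round(1),"F",st["ft_force"].round(1),"t",round(st["clock"],1))
def place(x,y,z,yaw,release,up=220,guard=4):
    o=ori(yaw); move_pose([x,y,up],o); move_l([x,y,z+12],speed=200); hold(0.4)
    hit=move_l([x,y,z-4],speed=15,guard=guard); st=get_state()
    print("place hit",hit,"tcp",st["tcp_pos"].round(1),"F",st["ft_force"].round(1))
    move_gripper(release); hold(0.2); move_l([x,y,up],speed=150); print("t",round(get_state()["clock"],1))
def snap(n,name,box=None,sc=1):
    c=capture(n); im=c["image"][:,:,::-1]
    if box: im=cv2.resize(im[box[2]:box[3],box[0]:box[1]],None,fx=sc,fy=sc,interpolation=cv2.INTER_CUBIC)
    cv2.imwrite(f"pics/{name}.png",im); return c
E
python3 - <<'E'
from act import *
pick(453.7,-343.9,2,2.891-np.pi/2,50,40)
snap("wrist","w1")
snap("top","t1")
E
```

```text
Traceback (most recent call last):
  File "act.py", line 6, in pick
    move_gripper(opening,force); st=get_state(); print("pick hit",hit,"gap",st["finger_gap"].round(1),"tcp",st["tcp_pos"].round(1))
                                                                            ^^^^^^^^^^^^^^^^^^^^^^
AttributeError: 'float' object has no attribute 'round'
```

```bash
sed -i 's/st\["finger_gap"\].round(1)/round(float(st["finger_gap"]),1)/g' act.py
python3 - <<'E'
from act import *
st=get_state(); print(st["finger_gap"],st["tcp_pos"],st["ft_force"],st["clock"])
move_l([453.7,-343.9,200],speed=200)
st=get_state(); print(st["finger_gap"],st["ft_force"],st["clock"])
snap("wrist","w1")
snap("top","t1")
E
```

```text
54.97354398697012 [ 453.98471254 -344.19814812    2.51183318] [-0.16518851 -0.41848206  2.78647437] 5.475
55.216245503707555 [ 0.53317594  0.22772688 -1.7346968 ] 6.6167
```

View pics/w1.png

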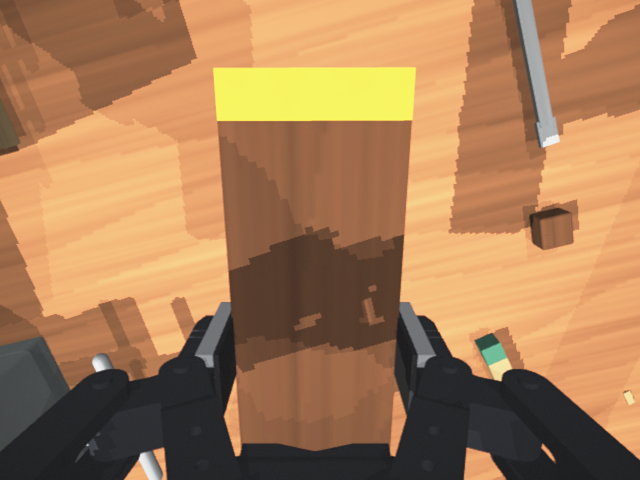

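View pics/t1.png

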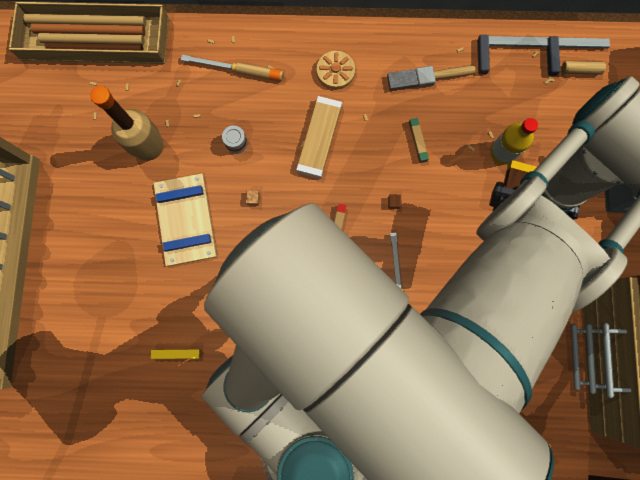

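The dark blank is held square: yellow end edge at v≈68, u 214–415, jaws at 55 mm. I'll check the centring along its length from that end edge, then place it.

```bash
cat >> act.py <<'E'
STAND=np.array([465.8,304.4]); YAW=0.216
def stand(x,y): return STAND+[x*np.cos(YAW)-y*np.sin(YAW),x*np.sin(YAW)+y*np.cos(YAW)]
def along(ztop,mask):
    """end-edge distance from tcp in wrist view (along tool y, camera side)"""
    c=capture("wrist"); m=mask(c["image"]); b=blobs(m,None,300)[0]
    box=cv2.boxPoints(b[2]); e=box[np.argsort(box[:,1])[:2]].mean(0)
    st=get_state(); z=st["tcp_pos"][2]+ztop; P=ray(c,e,z)[0]
    R=Rot.from_rotvec(st["tcp_rot"]).as_matrix(); d=R.T@(P-st["tcp_pos"]); print("edge px",e.round(1),"tool frame",d.round(1)); return d
E
python3 - <<'E'
from act import *
d=along(20,lambda im: masks(im)["yellow"]|((lambda h:(abs(h[...,0].astype(int)-28)<6)&(h[...,1]>130)&(h[...,2]>200))(cv2.cvtColor(im,cv2.COLOR_RGB2HSV))))
off=90-abs(d[1]); print("centre offset along tool y:",np.sign(d[1])*-off)
E
```

```text
edge px [314.  67.] tool frame [  0.3 -89.4 -19.8]
centre offset along tool y: 0.6443653497896804
```

Run:
```python
from act import *
p=STAND+np.array([.7,.3]); place(p[0],p[1],27.5,YAW+np.pi/2,80)
move_pose([455,-32,200],ori(2.957-np.pi/2))
c=snap("top","t2"); snap("scene","s2")
h=cv2.cvtColor(c["image"],cv2.COLOR_RGB2HSV)
b=blobs(masks(c["image"])["yellow"],(120,240,150,290)); P=[ray(c,q[1],47)[0] for q in b[:2]]
print([(q[0],q[1]) for q in b]); d=P[0]-P[1]; print((P[0]+P[1])/2,np.linalg.norm(d),np.arctan2(d[1],d[0]))
bl=blobs(masks(c["image"])["blue"],(150,222,170,270)); print([(q[0],q[1],ray(c,q[1],25)) for q in bl])
```

```text
place hit True tcp [466.4 304.6  27.5] F [-0.4 -0.1  5. ]
t 13.3
[(np.int32(134), array([174.51492537, 178.08208955]))]Traceback (most recent call last):
  File "<stdin>", line 7, in <module>
IndexError: list index out of range
```

View pics/t2.png

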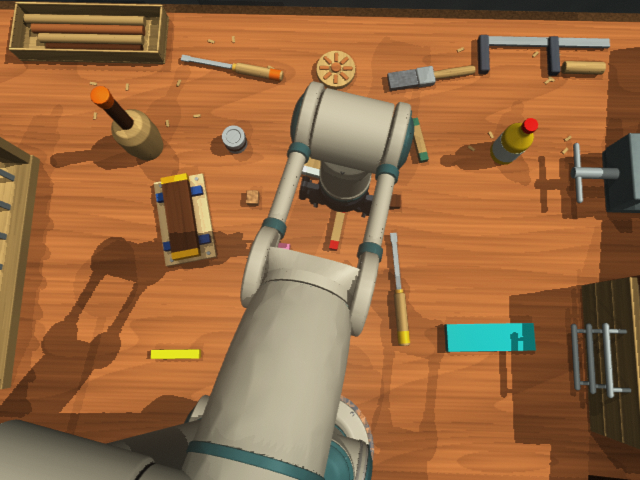

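View pics/s2.png

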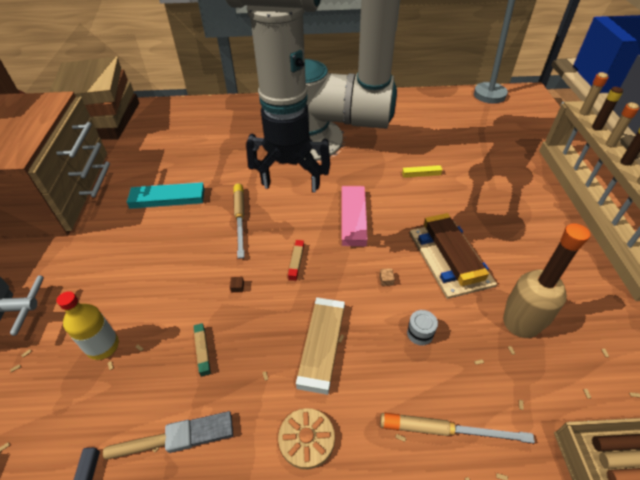

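The dark blank lies across both bearers, at about (182,219) in the top view. The near cap is in the arm's shadow, so I'll loosen the mask and measure it again.

```bash
cat >> act.py <<'E'
def caps(c,z,roi,smin=150,vmin=60,hc=26):
    h=cv2.cvtColor(c["image"],cv2.COLOR_RGB2HSV).astype(int); m=(abs(h[...,0]-hc)<5)&(h[...,1]>smin)&(h[...,2]>vmin)
    return [(int(q[0]),q[1].round(1),q[2],ray(c,q[1],z)[0].round(1)) for q in blobs(m,roi,20)]
def instand(P): 
    d=np.asarray(P)[:2]-STAND; return np.array([d@[np.cos(YAW),np.sin(YAW)],d@[-np.sin(YAW),np.cos(YAW)]]).round(1)
E
python3 - <<'E'
from act import *
c=capture("top")
for q in caps(c,47,(150,222,165,275),200,110): print(q,instand(q[3]))
cv2.imwrite("pics/t2c.png",cv2.resize(c["image"][160:280,130:240,::-1],None,fx=5,fy=5,interpolation=cv2.INTER_NEAREST))
E
```

```text
(140, array([175. , 178.1]), ((173.86538696289062, 178.32691955566406), (6.0796003341674805, 26.279563903808594), 78.69007110595703), array([547.1, 319.7,  47. ])) [82.7 -2.5]
```

View pics/t2c.png

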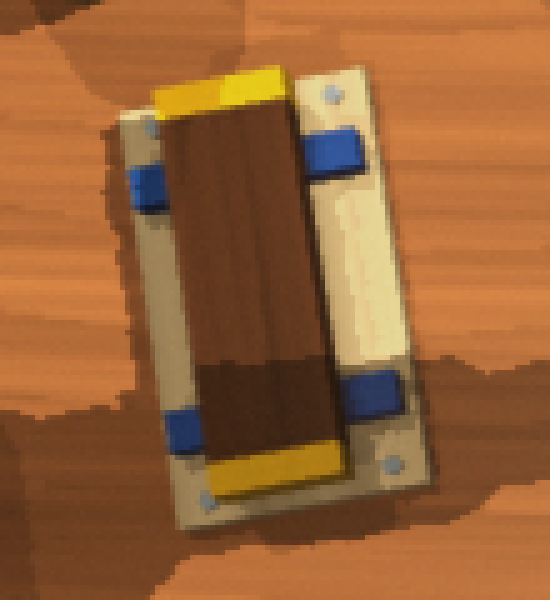

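Run:
```python
from act import *
c=np.load("top0.npy",allow_pickle=True).item()
a=ray(c,[(174.3,178.3)],47)[0]; b=ray(c,[(184.9,253.3)],47)[0]   # nearest: crop/5 - .4
print(instand(a),instand(b),np.linalg.norm(a-b),instand((a+b)/2))
# blue tabs: visible widths either side
for v,l,r in ((33,None,None),): pass
```

```text
[82.5 -0.8] [-83.3  -0.1] 165.7619603813685 [-0.4 -0.5]
```

The dark blank is centred to under 1 mm (offset −0.4, −0.5). Next, the sticks.

Run:
```python
from act import *
pick(458,-32.0,2,2.957-np.pi/2,12,30,up=150,pre=50)
snap("wrist","w3")
p=stand(55,0)+np.array([.7,.3]); place(p[0],p[1],49.5,YAW,40,guard=3)
pick(661.6,-209.1,2,-2.888+np.pi/2+np.pi if 0 else -2.888+np.pi-np.pi/2+np.pi,12,30,up=150,pre=50)
snap("top","t3"); snap("wrist","w4")
```

```text
pick hit False gap 17.2 tcp [458.4 -32.1   2.4]
lift gap 17.1 F [-0.7  0.1 -1.3] t 18.0
place hit True tcp [520.1 316.5  49.4] F [-0.3 -0.4  3.3]
t 23.6
pick hit False gap 17.1 tcp [ 662.  -209.3    2.5]
lift gap 17.2 F [-0.5  0.5  0.5] t 28.5
```

View pics/w3.png

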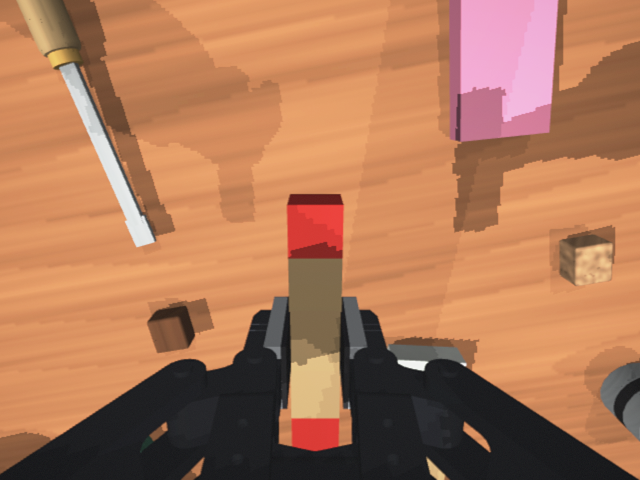

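View pics/t3.png

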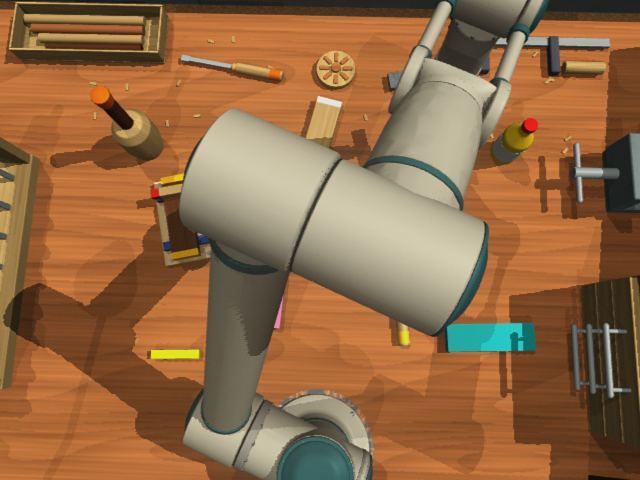

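View pics/w4.png

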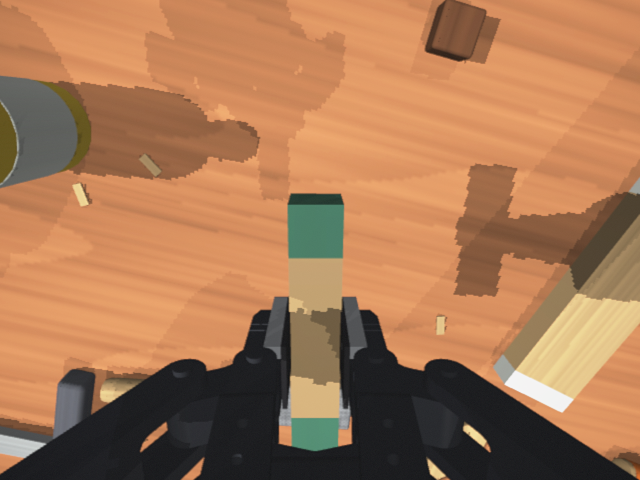

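Both sticks are held square, with their end edges at v≈205. The red one is on the stack with its end visible at (156,194). I'll place the green one over the other bearer.

Run:
```python
from act import *
c=capture("wrist"); st=get_state(); P=ray(c,(315.5,204),st["tcp_pos"][2]+15.5)[0]
print("edge tool frame",(Rot.from_rotvec(st["tcp_rot"]).as_matrix().T@(P-st["tcp_pos"])).round(1))
p=stand(-55,0)+np.array([.7,.3]); place(p[0],p[1],49.5,YAW,40,guard=3)
move_pose([662.8,13.2,200],ori(2.902-np.pi/2))
c=snap("top","t4"); cv2.imwrite("pics/t4c.png",cv2.resize(c["image"][160:280,130:240,::-1],None,fx=5,fy=5,interpolation=cv2.INTER_NEAREST))
M=masks(c["image"])
for n in("red","green"):
    for q in blobs(M[n],(130,240,160,280),10): print(n,q[0],q[1].round(1),instand(ray(c,q[1],65)[0]))
```

```text
edge tool frame [  1.2 -49.6 -15.4]
place hit True tcp [412.7 292.8  49.4] F [-1.1 -0.1  3.9]
t 34.8
red 62 [193.1 185.2] [ 53.6 -42. ]
red 62 [154.3 192.4] [53.7 40.6]
```

View pics/t4c.png

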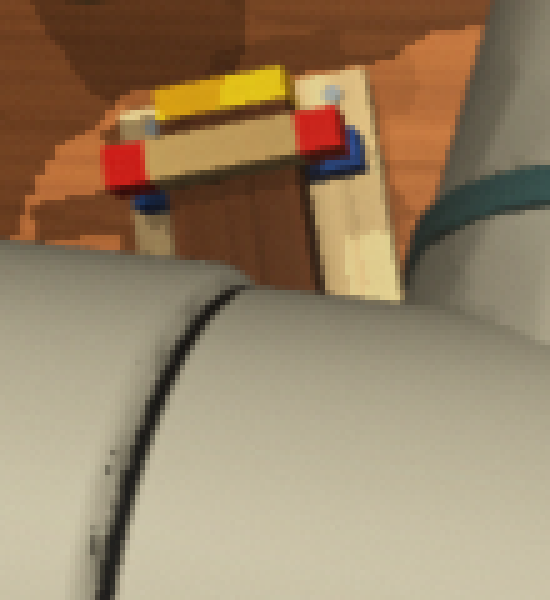

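The red stick is at (53.7, −0.7) in the stand frame, so it is good. The arm hides the green one. I'll pick the pale blank and check the green stick before placing.

Run:
```python
from act import *
pick(662.8,13.3,2,2.902-np.pi/2,50,40)
h=lambda im:(lambda h:(h[...,1]<40)&(h[...,2]>190))(cv2.cvtColor(im,cv2.COLOR_RGB2HSV))
along(20,h); snap("wrist","w5")
move_pose([560,-150,240],ori(1.4))
c=snap("top","t5"); cv2.imwrite("pics/t5c.png",cv2.resize(c["image"][160:280,130:240,::-1],None,fx=5,fy=5,interpolation=cv2.INTER_NEAREST))
M=masks(c["image"])
for n in("red","green"):
    for q in blobs(M[n],(130,240,160,280),10): print(n,q[0],q[1].round(1),instand(ray(c,q[1],65)[0]))
```

```text
pick hit False gap 55.0 tcp [663.3  13.2   2.6]
lift gap 55.2 F [ 0.1  0.3 -1.7] t 40.1
edge px [314.5  66. ] tool frame [  0.4 -89.5 -19.7]
red 43 [193.7 184.2] [ 55.5 -43.6]
red 32 [153.1 191.1] [57.  42.7]
green 60 [161.3 243.4] [-57.2  40.6]
```

View pics/t5c.png

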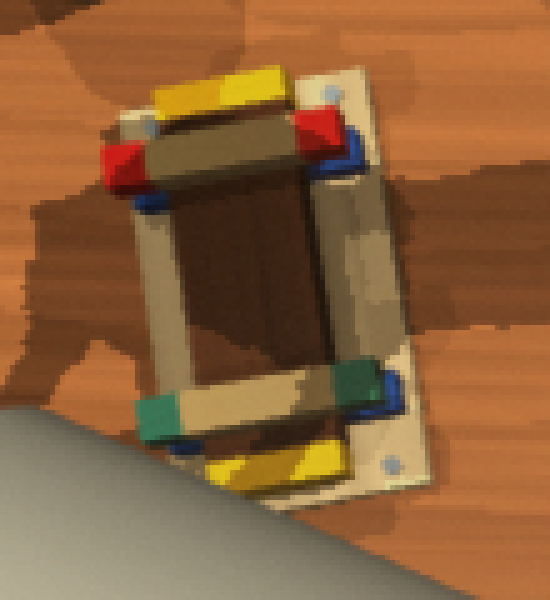

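View pics/w5.png

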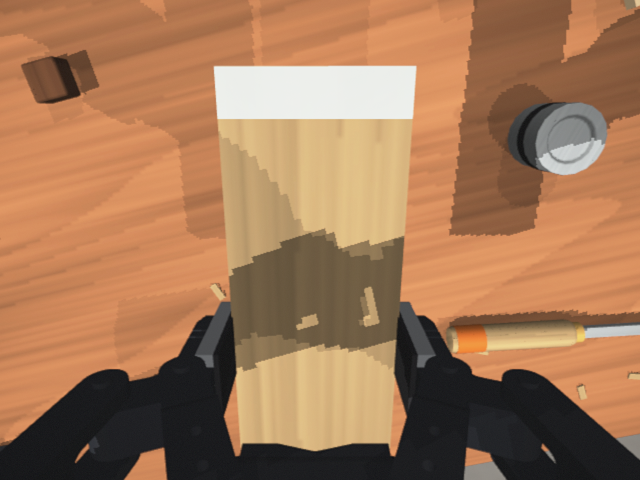

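Both sticks lie above their bearers, with green at about −56 mm. The pale blank is held centred (end edge at 89.5 mm). Now I'll place it and fetch the weight.

Run:
```python
from act import *
p=STAND+np.array([.7,.3]); place(p[0],p[1],67.5,YAW+np.pi/2,80,up=240)
move_pose([560,-150,240],ori(1.4))
c=snap("top","t6"); cv2.imwrite("pics/t6c.png",cv2.resize(c["image"][160:280,130:240,::-1],None,fx=5,fy=5,interpolation=cv2.INTER_NEAREST))
for q in blobs(masks(c["image"])["white"],(130,240,160,280),10): print(q[0],q[1].round(1),instand(ray(c,q[1],87)[0]))
h=cv2.cvtColor(c["image"],cv2.COLOR_RGB2HSV); m=(h[...,1]<70)&(h[...,2]>95)
for b in blobs(m,(215,255,115,160)): print(b[0],b[1])
```

```text
place hit True tcp [466.4 304.7  67.6] F [-0.  -0.4  5.7]
t 46.7
163 [167.8 172.6] [83.   1.2]
127 [176.2 250.7] [-82.6   6.8]
388 [232.93298969 135.95103093]
```

View pics/t6c.png

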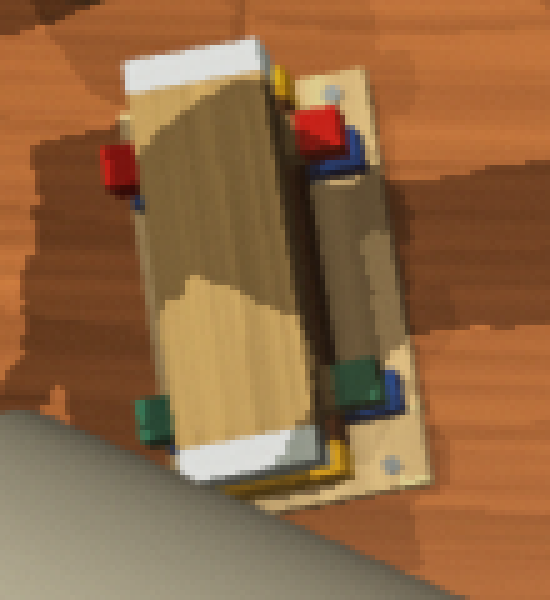

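The pale blank sits square above the dark one. The near cap is partly shaded, which biases its mask. By the crop edges its centre is at about (179.6,250.8). Next I look at the weight with the wrist camera.

Run:
```python
from act import *
c0=np.load("top0.npy",allow_pickle=True).item(); print("hand",ray(c0,(234.0,137.1),45), instand(ray(c0,(179.6,250.8),87)[0]))
move_gripper(85); yaw=YAW+np.pi/2
p=np.array([647.,200.]); R=Rot.from_rotvec(ori(yaw)).as_matrix(); q=p+40*R[:2,1]
move_pose([q[0],q[1],220],ori(yaw)); hold(.2)
c=snap("wrist","w6"); np.save("w6.npy",c,allow_pickle=True)
print(proj(c,[[647,200,45]]))
```

```text
hand [[643.59647393 198.36943843  45.        ]] [-84.1   0.1]
[[315.83998528 159.85725416]]
```

View pics/w6.png

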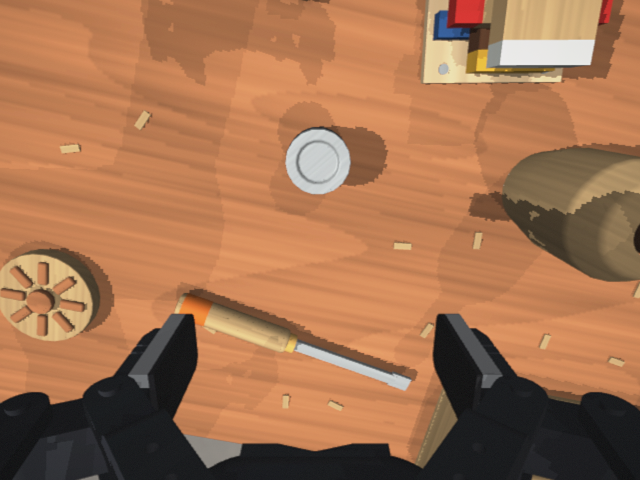

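Run:
```python
from act import *
c=np.load("w6.npy",allow_pickle=True).item()
h=cv2.cvtColor(c["image"],cv2.COLOR_RGB2HSV); m=(h[...,1]<60)&(h[...,2]>120)
b=blobs(m,(270,370,110,210))[0]; e=np.array(b[2][0]); P=ray(c,e,45)[0]; print(b[0],e,b[2][1],P)
pick(P[0],P[1],3,YAW+np.pi/2,42,80,up=220)
snap("wrist","w7")
```

```text
3315 [317.5 161. ] (64.0, 65.0) [647.57343253 201.41940651  45.        ]
pick hit False gap 48.6 tcp [648.2 201.2   3.8]
lift gap 48.5 F [ 0.   0.6 -7.1] t 54.1
```

View pics/w7.png

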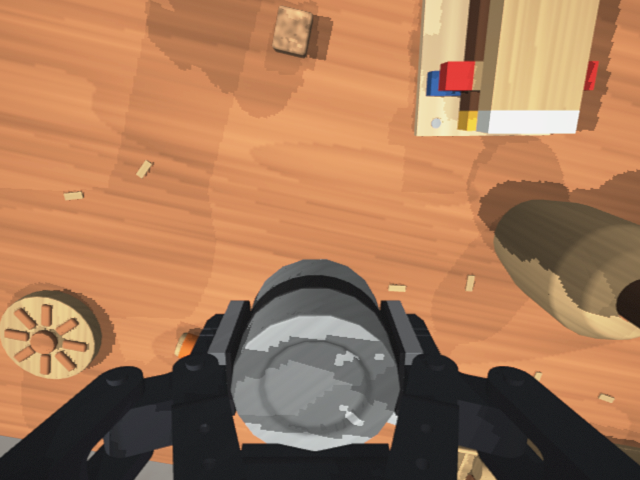

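The weight is held upright and centred. Placing it on the stack.

Run:
```python
from act import *
p=STAND+np.array([.7,.3]); place(p[0],p[1],91,YAW+np.pi/2,80,up=250,guard=5)
move_pose([450,-250,260],ori(1.0)); hold(.5)
c=snap("top","t8"); snap("scene","s8")
cv2.imwrite("pics/t8c.png",cv2.resize(c["image"][150:270,130:240,::-1],None,fx=5,fy=5,interpolation=cv2.INTER_NEAREST))
h=cv2.cvtColor(c["image"],cv2.COLOR_RGB2HSV); m=(h[...,1]<60)&(h[...,2]>95)
for b in blobs(m,(155,195,185,235),50): print(b[0],b[1],b[2][0],b[2][1],instand(ray(c,b[2][0],132)[0]))
```

```text
place hit True tcp [466.4 304.7  90.7] F [0.3 0.4 5.6]
t 58.9
500 [167.32  205.914] (167.25001525878906, 205.75001525878906) (24.041629791259766, 24.748737335205078) [-0.3  0.2]
```

View pics/t8c.png

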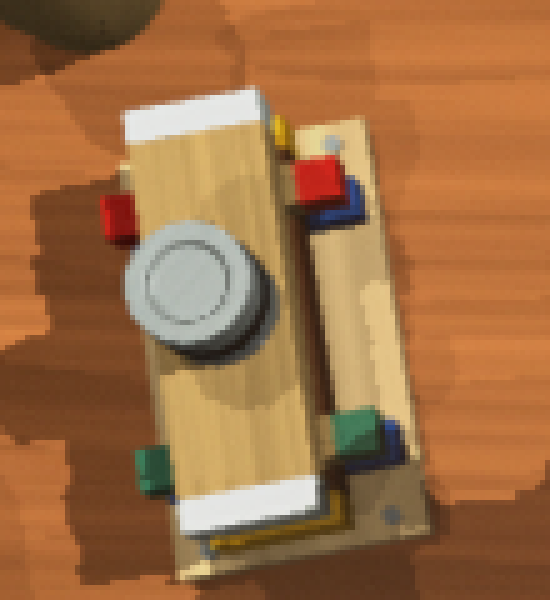

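View pics/s8.png

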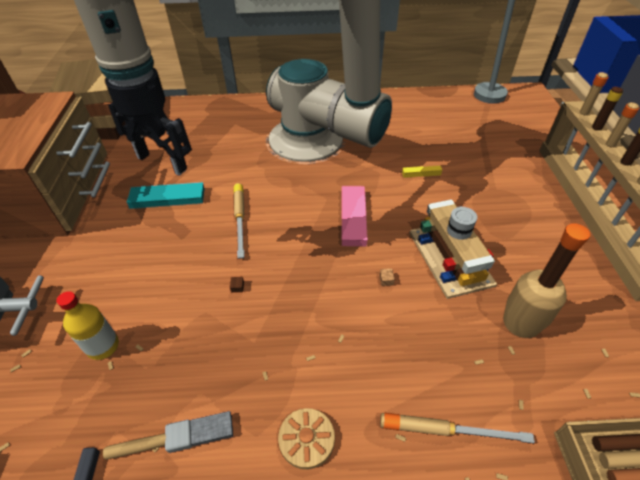

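The stack is complete. In the top view the weight is at (167,206), −0.3/+0.2 mm from centre. The mallet and glue bottle are standing and the arm is clear, so I'm handing in.

Run:
```python
from act import *
c=capture("top"); 
for q in blobs(masks(c["image"])["white"],(130,240,160,280),40): print(q[0],q[1].round(1),instand(ray(c,q[1],87)[0]))
job_done()
```

```text
173 [178.9 250.4] [-83.    1.3]
164 [167.7 172.7] [82.9  1.3]
the job is handed in; nothing more can be done
```

The stack is built in the order asked and handed in at about 60 s of the 128 s allowed: dark blank, red and green sticks, pale blank, steel weight.

Offsets from the stand's centre, measured in the top view at the last check of each part (calibration is good to about 2 mm):

| Part | Along stand x | Across (y) |
|---|---|---|
| Dark blank | −0.4 mm | −0.5 mm |
| Red stick (target +55 mm) | +54 to +56 mm | about −0.5 mm |
| Green stick (target −55 mm) | about −57 mm | not measured |
| Pale blank | 0 mm | +1.3 mm |
| Weight | −0.3 mm | +0.2 mm |

In the final pictures the weight stands upright, the mallet and glue bottle are standing, and the look-alikes were not moved. The arm had released everything and was well away from the stack.

**Checks that disagreed or failed:**
- The arm's shadow spoiled some colour masks. I measured one end of the dark blank by eye from the enlarged picture. I did the same for one end of the pale blank at first, and a clean re-measure agreed to about 1 mm.
- Only one end of the green stick gave a usable mask, so its position rests on that end and the picture.
- The scene and top cameras differed by 2 to 5 mm in absolute x. I used the top camera for all placing.

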